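# Feel for the release notch of the slide filing unit and press its key

## Task

Open the tray of the low slide filing unit by its hidden release: starting at the left end of the ledge along its back, run a fingertip to the right along the ledge, keeping touch, until it drops into the notch, then press the key in the notch fully down so that the tray comes out at the front. Grip and lift nothing, do not touch the tray, leave the things standing nearby where they are, and finish with the hand clear.

Things in the scene. Friction and masses are not known exactly. Their poses are not given: they have to be found in the camera images.
- case: slide filing unit fixed to the bench, 108 mm deep (x), 230 mm long (y). Origin under its centre at bench level; -x is its front (tray side, towards the robot), +y its left end seen from the robot. A white housing 50 mm high takes x -54 to +10 mm; behind it, x +10 to +54 mm, a grey ledge 38 mm high runs the whole length, open above and at the back
- ledge_left (a point): left end of the ledge: on its top surface, mid-width, at the very end; axes as the case. The ledge runs 230 mm from here along -y, flat to 0.5 mm and solid but for one notch, placed differently each time and not listed: 40 mm long, across the full 44 mm width, its middle 85 to 145 mm from this end
- ledge_right (a point): right end of the ledge, likewise on its top surface in the middle of its width. A tall fixed microscope with its monitor stands on the bench to the right of this end: keep the arm clear of it on the way
- key (a joint): the key, floor of the notch, same grey as the ledge, 37 mm long, 38 mm wide. Value: metres pressed down; 0 = up, its top 10 mm below the ledge (28 mm above the bench); 0.008 = fully down, 18 mm below the ledge. No spring: 4 N of friction (about 5 N to press at an easy pace), and it stays where it is left
- tray: the slide tray with its grey front panel (124 x 30 mm, in the front face of the case); shut, its origin and axes are the case's. Pressing the key drives it out along the case's -x, three times the key's travel: 24 mm when the key is fully down. Not to be touched
- cup: bystander: white lidded specimen cup, 63 mm across, 69 mm high, behind the case; origin under its centre
- bottle: bystander: small white squeeze bottle with a screw cap, 35 mm across, 78 mm high, behind the case; origin under its centre
- cover_box_b: bystander: small pale box 34 x 34 x 14 mm, behind the case; origin under its centre

How it is judged:
By the outcome, as a careful person would: the job done as asked, in the order asked, and still so for the second after the job is handed in, with the robot touching nothing.
It also fails if it takes over 54 s, if anything falls off the work surface, if the arm or the gripper's body presses on something with over 40 N, if the wrist force passes 120 N, or if a joint passes its speed limit or range.

## Robot

A 6-joint arm with a two-finger parallel gripper is mounted at the origin on a cart in front of the work surface, level with it; the furniture and walls round the work are solid. World frame = base frame: x ahead of the robot, y to its left, z up, the work surface at z = 0. Lengths are in m, angles in rad, forces in N, time in s.
With the tool pointing down it reaches from about 0.25 to 0.775 m from the base axis. Payload 4 kg.
Tool frame: the origin (TCP) lies midway between the tips of the shut fingers; the grasp point (between the pads) lies 19 mm behind it (robot.tcp_to_grasp is the distance from the TCP to the grasp point, in m); z points along the fingers, y is the line along which they close (so a half turn about z gives the same grasp; the last joint's range is limited). The gripper opens to 94 mm and grips with 3 to 60 N. Pads are 16 mm wide; open, the fingers measure 119 mm over their backs; the gripper's body (75 mm by 177 mm) begins 78 mm behind the grasp point.
Start: joints at [1.09, 0.087, 1.371, -0, 1.684, -0.103], TCP at [0.203, 0.511, 0.172] pointing down, gripper open.
Joint ranges: [-3.1, 3.1], [-0.76, 2.03], [0.27, 2.55], [-1.08, 4.22], [0.17, 2.65], [-2.57, 2.57]. Speed limits (rad/s): [2.79, 2.79, 3.14, 3.14, 3.14, 3.14].

## Interface

Orientations are given as [roll, pitch, yaw] about the fixed x, y, z axes, in that order (R = Rz(yaw) Ry(pitch) Rx(roll)).
In Python, from bench import robot, viewer gives the robot as it stands. The module is installed in compiled form; this text tells all that it offers.
- The arm moves only by the shell command python3 -m handwheel 'ROWS' [OPENING]. ROWS is JSON, a list of rows, each a list of 6 numbers: the shift along the tool's x, y, z in units of 0.2 m (1.0 is 0.2 m), then the turn, a rotation vector about the tool's x, y, z in units of 30 degrees (1.0 is 30 degrees). In form: [[x, y, z, wx, wy, wz], ...]. A call has 1 to 10 rows; each row is the pose to reach, as a shift and turn from the pose commanded when the call began, along the tool's axes at that moment; what a row does not reach only later rows make up. A row lasts 1/12 s, in which the tool goes at most 41.7 mm and 7.16 degrees, less where a joint would pass 70% of its speed; a pose out of reach is approached as far as the arm can. A call with a number of a shift or a turn outside -1 to 1 is refused whole. A call with a gripper value outside its range is refused whole. OPENING is the gripper's target within -1 to 1 (shut at 1, half-way at 0, fully open at -1), set as the call begins (- or left out, the last holds). The fingers move at their own pace and stop on an object; the grip force is fixed at half the most. Time passes only in rows, so rows that repeat a pose let the fingers close. It gives the time, the measured TCP pose, the force, the opening and the grip force at its end, in the units of the state.
- robot.get_obs(): the state, without advancing time (a new reading comes with each control period).
- viewer.snapshot(name): name is "scene" or "top"; returns the picture (384x512x3 uint8, red, green, blue); there is no depth.
- viewer.calibration(name): a dict with "fx", "fy", "cx", "cy" (pixels), "k1" (the pictures are not rectified: a ray, as slopes to the right and down, at radius r is drawn at 1 + k1 r^2 times it, then the intrinsics apply), "R" (3x3) and "t" (3): a world point X has camera coordinates R X + t. Camera axes: x right, y down, z forward; pixel columns grow to the right and rows downward; lengths in m; the calibration is good to about 2 mm. A picture is of the moment at which its call begins. calibration takes no time and is no camera call.
- robot.close_job(): hands the job in; it is judged then, once.
The state is a dict: "time": time; "joint_positions": joint angles; "qvel": joint speeds; "joint_torque": joint torques, N m; "tool_pos": TCP position; "ee_rot": TCP orientation; "wrist_force": force on the tool from outside, world axes, zero at the start; "wrist_torque": the same for the moment, N m; "width": finger opening in m; "finger_force": force on a finger pad.
Only numpy, scipy, OpenCV 4.12 (cv2) and the standard library are available. Lean on these libraries where they do the work, as an engineer would, in place of code of your own. Each camera call takes 0.05 s, during which the arm holds its last target. There are 200 camera calls.

## Working session

There is one attempt and no reset: what is moved stays moved. The work goes in short steps, Python scripts to look and compute and a shell command to move; the robot and the scene stay as the last step left them, time stands still between calls to the robot, and variables do not carry over. Pictures are saved under pics/ and viewed, at most 10 in all, crops included, and the job is handed in when it is done.

```bash
mkdir -p pics; python3 - <<'E'
from bench import robot, viewer
import cv2,numpy as np
for n in("scene","top"):
    im=viewer.snapshot(n); cv2.imwrite(f"pics/{n}0.png",cv2.resize(im[:,:,::-1],(800,600),interpolation=cv2.INTER_CUBIC))
    c=viewer.calibration(n); print(n,{k:np.round(v,3).tolist() for k,v in c.items()})
o=robot.get_obs();print(o)
E
```

```text
scene {'fx': 472.905, 'fy': 472.905, 'cx': 252.741, 'cy': 191.382, 'k1': 0.035, 'R': [[-0.175, -0.984, -0.007], [-0.825, 0.151, -0.544], [0.537, -0.089, -0.839]], 't': [0.255, 0.546, 0.58]}
top {'fx': 372.34, 'fy': 372.34, 'cx': 252.0, 'cy': 192.646, 'k1': -0.006, 'R': [[-0.127, -0.992, -0.005], [-0.971, 0.125, -0.204], [0.203, -0.021, -0.979]], 't': [0.223, 0.595, 0.773]}
{'time': 0.1, 'joint_positions': array([ 1.08991174e+00,  8.78562940e-02,  1.37208927e+00, -6.42592978e-06,
        1.68359129e+00, -1.03105755e-01]), 'qvel': array([ 0.00030941, -0.00151058, -0.00419339, -0.00024538, -0.00063535,
        0.00061105]), 'joint_torque': array([ 2.37439912e-03, -3.41253126e+01, -3.03301978e+01,  7.20875454e-02,
        3.03705095e-02, -9.03192426e-05]), 'tool_pos': array([0.20262275, 0.51071906, 0.17104186]), 'ee_rot': array([-3.13965812e+00, -1.93750827e-04,  2.76381292e+00]), 'wrist_force': array([-0.74680469,  0.31575171, -0.1175883 ]), 'wrist_torque': array([ 0.03327188, -0.04806753, -0.0147464 ]), 'finger_force': 0.0, 'width': 0.09402582656950836}
```

View pics/top0.png

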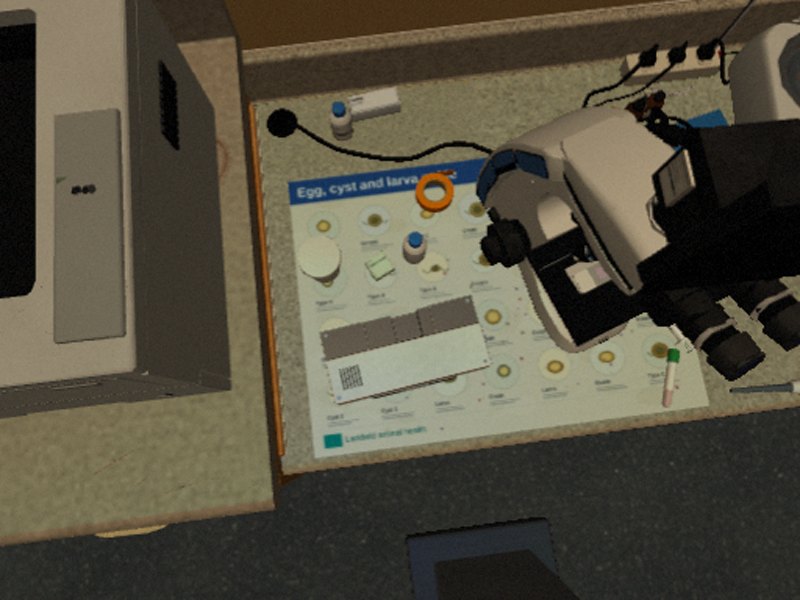

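View pics/scene0.png

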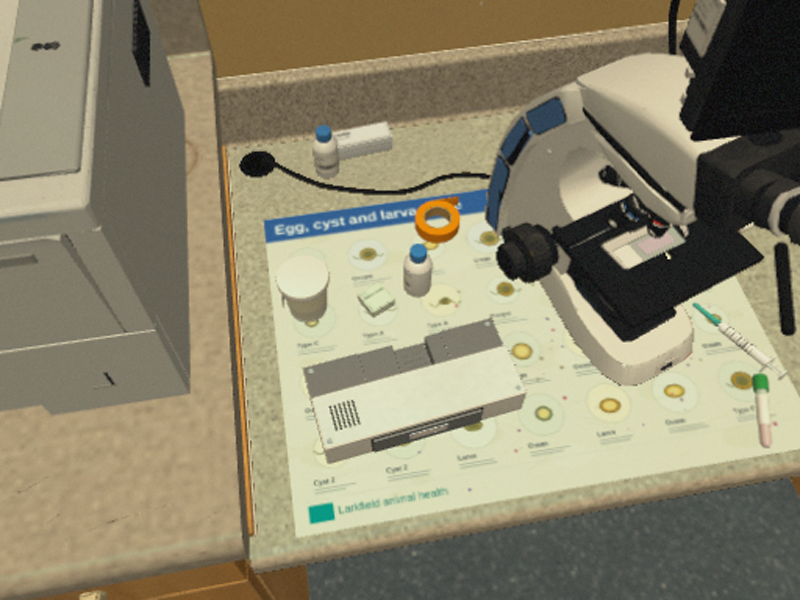

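The top view shows the case with its ledge at the back, from (321,333) to (473,296) in the 800-px picture, with a notch near (393–420, 325). The scene view shows the notch near (410,355). I'll zoom in to measure both.

```bash
python3 - <<'E'
import cv2,numpy as np
a=cv2.imread("pics/top0.png")[280:420,305:505]; b=cv2.imread("pics/scene0.png")[310:470,290:540]
# back to native would lose nothing; 4x / 3.2x enlargements
cv2.imwrite("pics/z.png",np.vstack([cv2.resize(a,(600,420))[:300+120],np.zeros((0,600,3),np.uint8)]))
cv2.imwrite("pics/z2.png",cv2.resize(b,(750,480)))
E
```

```text
(no output)
```

View pics/z.png

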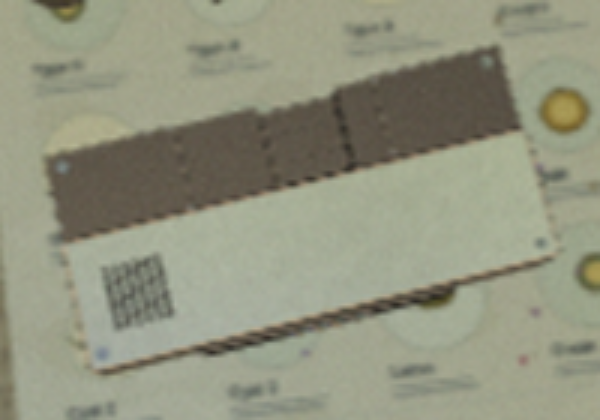

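View pics/z2.png

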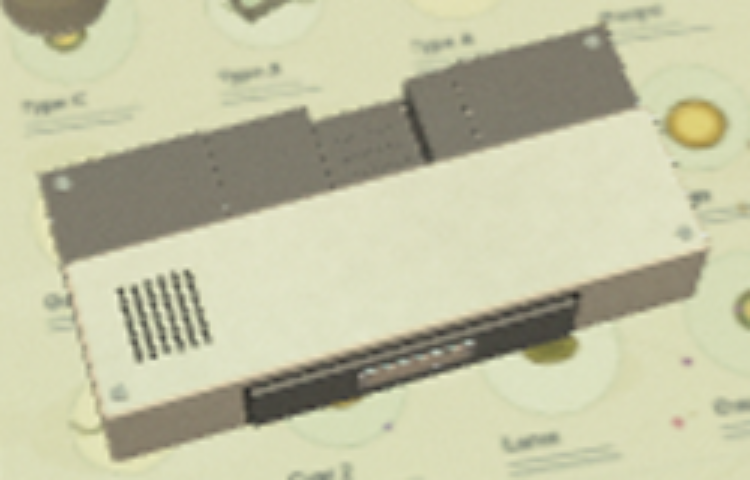

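The zooms show the ledge corners, the housing corners and the notch edges clearly: back edge at 260–337 in the top zoom and 305–405 in the scene zoom. Next I fit the pose.

```bash
cat > h.py <<'E'
from bench import robot, viewer
import cv2,numpy as np
from scipy.spatial.transform import Rotation as Ro
def ray(n,uv,z):
    c=viewer.calibration(n);K=np.array([[c["fx"],0,c["cx"]],[0,c["fy"],c["cy"]],[0,0,1]])
    p=cv2.undistortPoints(np.array([[uv]],float),K,np.array([c["k1"],0,0,0,0]))[0,0]
    R=np.array(c["R"]);C=-R.T@np.array(c["t"]);d=R.T@[p[0],p[1],1]
    return (C+d*(z-C[2])/d[2])
def W(c,p): # case pose (x,y,yaw)
    a=c[2];return np.array([c[0]+np.cos(a)*p[0]-np.sin(a)*p[1],c[1]+np.sin(a)*p[0]+np.cos(a)*p[1]])
E
python3 - <<'E'
from h import *
from scipy.optimize import least_squares
L=[(.054,.115,.038),(.054,-.115,.038),(-.054,.115,.05),(-.054,-.115,.05)]
px={"top":([(47,157),(500,45),(95,370),(558,255)],(305,280),[(260,107),(337,92)]),"scene":([(40,175),(605,28),(108,418),(707,245)],(290,310),[(305,108),(405,82)])}
P={n:[ray(n,((u/3+o[0])*.64,(v/3+o[1])*.64),l[2])[:2] for (u,v),l in zip(q,L)] for n,(q,o,_) in px.items()}
def f(c,ns): return np.concatenate([P[n][i]-W(c,L[i]) for n in ns for i in range(4)])
for ns in (["top"],["scene"],["top","scene"]):
    s=least_squares(f,[.5,.2,0],args=(ns,));print(ns,s.x,np.abs(s.fun).max())
c=s.x
for n,(q,o,nn) in px.items():
    for u,v in nn:
        p=ray(n,((u/3+o[0])*.64,(v/3+o[1])*.64),.038)[:2]-c[:2];a=c[2]
        print(n,"notch case",p@[np.cos(a),np.sin(a)],p@[-np.sin(a),np.cos(a)])
for nm,uv,z in(("cup",(320,257),.069),("bottle",(414,242),.076),("box",(379,266),.014)):
    w=ray("top",np.array(uv)*.64,z)[:2];p=w-c[:2];print(nm,w,p@[np.cos(a),np.sin(a)],p@[-np.sin(a),np.cos(a)])
for k in((.032,.115),(.032,-.115)):print(W(c,k))
w=ray("top",np.array((205,392))*.64,0.)  ;print("printer base corner",w)
w=ray("top",np.array((488,190))*.64,.1)  ;print("scope",w, ray("top",np.array((575,350))*.64,.0))
print(ray("top",np.array((140,375))*.64,.25), ray("top",np.array((230,388))*.64,0))
E
```

```text
['top'] [0.55111605 0.13720605 0.11487083] 0.0028066817578464576
['scene'] [0.5485351  0.14036426 0.11537744] 0.0025613042691969568
['top', 'scene'] [0.54982557 0.13878515 0.11512364] 0.0041301552477325115
top notch case 0.05309045969390914 0.005773832527354291
top notch case 0.051263045751227455 -0.03268920118578434
scene notch case 0.05078780311882539 0.011332076982338637
scene notch case 0.050562895962363526 -0.029173098336169066
cup [0.69504946 0.24307126] 0.1562418817435249 0.08691399835105526
bottle [0.69790103 0.1056801 ] 0.14329252768813597 -0.04989527595378843
box [0.68581072 0.15981802] 0.13750104340519334 0.0052730898718662735
[0.56840376 0.25669975]
[0.59482375 0.02822221]
printer base corner [0.52913094 0.44219617 0.        ]
scope [ 0.75360377 -0.00749447  0.1       ] [ 0.52088085 -0.11900699  0.        ]
[0.53337542 0.43161207 0.25      ] [0.53032068 0.40452474 0.        ]
```

```bash
cat >> h.py <<'E'
C=[.5498,.1388,.1151]
def to(xyz,yaw):
    o=robot.get_obs();T=Ro.from_euler('xyz',o["ee_rot"]);
    d=T.inv().apply(np.array(xyz)-o["tool_pos"])/.2
    r=(T.inv()*Ro.from_euler('xyz',[np.pi,0,yaw])).as_rotvec(degrees=True)/30
    print(np.round(d,4),np.round(r,4))
YAW=.1151+np.pi/2
E
python3 -c "
from h import *
to([.28,.38,.17],2.25); to([.36,.25,.17],YAW)
p=W(C,(.032,.106));print(p)"
```

```text
[-0.6007 -0.4648  0.006 ] [-3.700e-03  6.000e-04  9.813e-01]
[-1.2122 -0.9214  0.0068] [-3.5000e-03  1.7000e-03  2.0587e+00]
[0.56941459 0.2477737 ]
```

```bash
python3 -m handwheel '[[-0.2,-0.15,0,0,0,0.2],[-0.4,-0.3,0,0,0,0.44],[-0.6,-0.46,0,0,0,0.67],[-0.8,-0.61,0,0,0,0.9],[-0.99,-0.76,0,0,0,1],[-0.99,-0.76,0,0,0,1]]' 1; python3 -c "
from h import *
to([.36,.25,.17],YAW)"
```

```text
time: 0.6
tool_pos: [0.3311, 0.295, 0.1716]
ee_rot: [-3.141, 0.0, 2.239]
wrist_force: [1.0, 0.5, 0.9]
width: 0.0576
finger_force: 0.0
[-0.2662 -0.026   0.0081] [-8.0000e-04  3.0000e-04  1.0563e+00]
```

```bash
python3 -m handwheel '[[-0.15,0.1,0,0,0,0.24],[-0.3,0.23,0,0,0,0.48],[-0.45,0.36,0,0,0,0.72],[-0.6,0.5,0.05,0,0,0.95],[-0.75,0.63,0.1,0,0,1],[-0.92,0.79,0.2,0,0,1],[-0.92,0.79,0.2,0,0,1],[-0.92,0.79,0.2,0,0,1]]'; python3 -c "
from h import *
p=W(C,(.032,.106));to([*p,.06],YAW)
im=viewer.snapshot('scene');cv2.imwrite('pics/s1.png',cv2.resize(im[150:330,100:400,::-1],(800,480),interpolation=cv2.INTER_CUBIC))"
```

```text
time: 1.27
tool_pos: [0.5692, 0.249, 0.1277]
ee_rot: [-3.135, 0.001, 1.714]
wrist_force: [-1.4, 0.0, 0.4]
width: 0.0045
finger_force: 0.0
[-0.0057  0.0026  0.3385] [-0.0133  0.0028  0.0536]
```

View pics/s1.png

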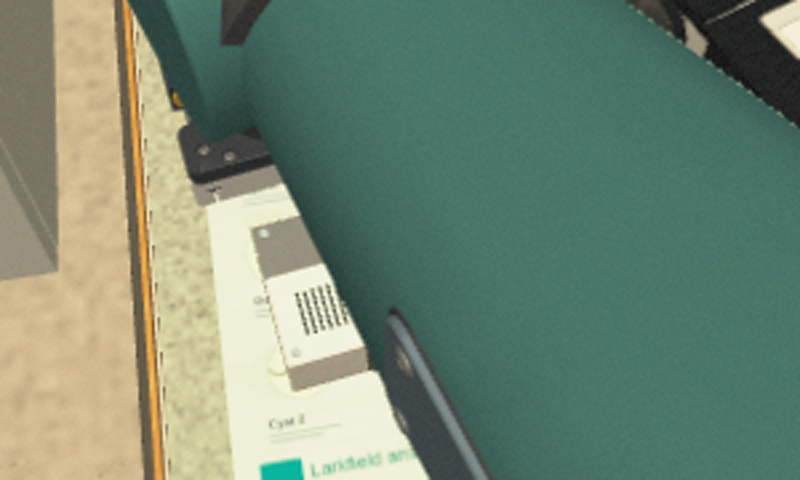

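The arm hides the ledge from the camera here, so I'll go down by touch.

```bash
python3 -m handwheel '[[0,0,0.1,0,0,0.05],[-0.005,0.002,0.2,-0.01,0,0.05],[-0.005,0.002,0.28,-0.01,0,0.05],[-0.005,0.002,0.34,-0.01,0,0.05],[-0.005,0.002,0.38,-0.01,0,0.05],[-0.005,0.002,0.41,-0.01,0,0.05],[-0.005,0.002,0.41,-0.01,0,0.05]]'
python3 -m handwheel '[[0,0,0.005,0,0,0],[0,0,0.01,0,0,0],[0,0,0.015,0,0,0],[0,0,0.02,0,0,0],[0,0,0.02,0,0,0]]'; python3 -c "
from h import *
o=robot.get_obs();p=W(C,(.032,.106));to([*p,.038],YAW);print(o['tool_pos'],o['wrist_force'])"
```

```text
time: 1.9
tool_pos: [0.5685, 0.25, 0.0496]
ee_rot: [3.137, 0.0, 1.691]
wrist_force: [-0.2, 0.0, 0.6]
width: 0.0003
finger_force: 0.0
time: 2.32
tool_pos: [0.5697, 0.2497, 0.0463]
ee_rot: [3.136, -0.0, 1.69]
wrist_force: [0.8, 0.4, 0.3]
width: 0.0004
finger_force: 0.0
[-0.0095 -0.0028  0.0414] [ 0.0107 -0.0004  0.0083]
[0.56969513 0.24971169 0.04627573] [0.82460273 0.36188605 0.3071548 ]
```

```bash
python3 -m handwheel '[[-0.005,0,0.01,0,0,0],[-0.005,0,0.02,0,0,0],[-0.005,0,0.03,0,0,0],[-0.005,0,0.03,0,0,0]]'
python3 -m handwheel '[[0,0,0.005,0,0,0],[0,0,0.01,0,0,0],[0,0,0.01,0,0,0]]'
```

```text
time: 2.65
tool_pos: [0.5692, 0.2485, 0.0393]
ee_rot: [3.138, 0.0, 1.69]
wrist_force: [-0.1, -0.5, 0.4]
width: 0.0005
finger_force: 0.0
time: 2.9
tool_pos: [0.5695, 0.2487, 0.0378]
ee_rot: [3.137, -0.0, 1.69]
wrist_force: [-0.3, 0.4, -0.1]
width: 0.0005
finger_force: 0.0
```

```bash
python3 -m handwheel '[[0,0,0.004,0,0,0],[0,0,0.006,0,0,0],[0,0,0.006,0,0,0]]'
```

```text
time: 3.15
tool_pos: [0.5697, 0.2488, 0.0368]
ee_rot: [3.136, -0.0, 1.69]
wrist_force: [0.0, -0.2, -0.9]
width: 0.0006
finger_force: 0.0
```

```bash
python3 -m handwheel '[[0,0,0.002,0,0,0],[0,0,0.005,0,0,0],[0,0,0.005,0,0,0]]'
```

```text
time: 3.4
tool_pos: [0.5696, 0.2487, 0.0358]
ee_rot: [3.136, -0.0, 1.69]
wrist_force: [0.0, 0.2, -1.3]
width: 0.0
finger_force: 0.0
```

```bash
python3 -m handwheel '[[0,0,0.003,0,0,0],[0,0,0.005,0,0,0],[0,0,0.005,0,0,0]]';python3 -m handwheel '[[0,0,0.003,0,0,0],[0,0,0.005,0,0,0],[0,0,0.005,0,0,0]]'; python3 -c "
from h import *
o=robot.get_obs();print(o['tool_pos'],o['wrist_force'],o['wrist_torque'])
im=viewer.snapshot('top');cv2.imwrite('pics/t1.png',cv2.resize(im[130:310,150:390,::-1],(800,600),interpolation=cv2.INTER_CUBIC))"
```

```text
time: 3.65
tool_pos: [0.5696, 0.2487, 0.0348]
ee_rot: [3.137, -0.0, 1.69]
wrist_force: [0.4, 0.1, -0.1]
width: 0.0005
finger_force: 0.0
time: 3.9
tool_pos: [0.5696, 0.2487, 0.0337]
ee_rot: [3.136, -0.0, 1.69]
wrist_force: [0.4, -0.0, -1.3]
width: 0.0003
finger_force: 0.0
[0.56962588 0.24870486 0.0337481 ] [ 0.44943657 -0.02661338 -1.28246001] [-0.00831022  0.03441418 -0.01930165]
```

View pics/t1.png

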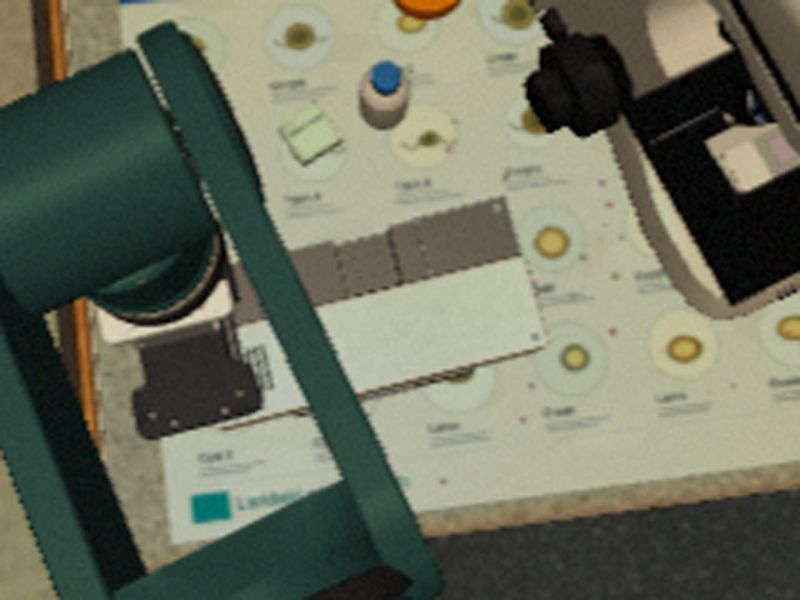

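```bash
python3 -c "
from h import *
for n,uv in(('front edge L',(135,435)),('front edge R',(262,405)),('back R',(232,280)),('R corner2',(225,320))):
  u=np.array(uv)/3.333+[150,130]
  print(n,[np.round(ray('top',u,z),3).tolist() for z in(.115,.13,.15)])
p=W(C,(.032,.107));y=YAW
for sx in(-1,1):
  for sy in(-1,1): print(np.round([.5696+sx*.0375*np.cos(y)+sy*.0885*np.sin(y),.2487+sx*.0375*np.sin(y)-sy*.0885*np.cos(y)],3))
for u in((508,198),(545,345),(390,232),(400,275)): print(ray('top',np.array(u)/3.333+[150,130],.05 if u[0]==545 else .038))
for k in((.054,-.115),(-.054,-.115),(.054,-.031),(.01,-.031)):print(W(C,k))
"
```

```text
front edge L [[0.484, 0.288, 0.115], [0.483, 0.285, 0.13], [0.483, 0.282, 0.15]]
front edge R [[0.492, 0.209, 0.115], [0.491, 0.208, 0.13], [0.49, 0.207, 0.15]]
back R [[0.571, 0.219, 0.115], [0.569, 0.218, 0.13], [0.565, 0.216, 0.15]]
R corner2 [[0.547, 0.226, 0.115], [0.545, 0.225, 0.13], [0.542, 0.223, 0.15]]
[0.486 0.201]
[0.662 0.222]
[0.477 0.276]
[0.653 0.296]
[0.6160581  0.02824323 0.038     ]
[0.51132899 0.0211446  0.05      ]
[0.60271858 0.11263327 0.038     ]
[0.57215195 0.10988043 0.038     ]
[0.61664999 0.03076261]
[0.50936459 0.01835923]
[0.60700293 0.1142068 ]
[0.56329406 0.10915358]
```

```bash
python3 -m handwheel '[[0,0,0.003,0,0,0],[0,0,0.005,0,0,0],[0,0,0.005,0,0,0]]';python3 -m handwheel '[[0,0,0.003,0,0,0],[0,0,0.005,0,0,0],[0,0,0.005,0,0,0]]'
```

```text
time: 4.2
tool_pos: [0.5696, 0.2488, 0.0328]
ee_rot: [3.136, -0.0, 1.69]
wrist_force: [0.7, 0.8, 0.6]
width: 0.0001
finger_force: 0.0
time: 4.45
tool_pos: [0.5696, 0.2487, 0.0317]
ee_rot: [3.137, -0.0, 1.69]
wrist_force: [0.5, -0.5, 0.1]
width: 0.0005
finger_force: 0.0
```

```bash
python3 -m handwheel '[[0,0,0.003,0,0,0],[0,0,0.005,0,0,0],[0,0,0.005,0,0,0]]';python3 -m handwheel '[[0,0,0.003,0,0,0],[0,0,0.005,0,0,0],[0,0,0.005,0,0,0]]';python3 -m handwheel '[[0,0,0.003,0,0,0],[0,0,0.005,0,0,0],[0,0,0.005,0,0,0]]'; python3 -c "
from h import *
im=viewer.snapshot('scene');cv2.imwrite('pics/s2.png',cv2.resize(im[170:320,110:310,::-1],(800,600),interpolation=cv2.INTER_CUBIC))"
```

```text
time: 4.7
tool_pos: [0.5696, 0.2487, 0.0307]
ee_rot: [3.137, -0.0, 1.69]
wrist_force: [-0.7, -0.1, 0.5]
width: 0.0004
finger_force: 0.0
time: 4.95
tool_pos: [0.5697, 0.2487, 0.0298]
ee_rot: [3.136, -0.0, 1.69]
wrist_force: [0.1, -0.2, -0.2]
width: 0.0003
finger_force: 0.0
time: 5.2
tool_pos: [0.5696, 0.2488, 0.0288]
ee_rot: [3.136, -0.0, 1.69]
wrist_force: [-0.2, 0.2, -0.1]
width: -0.0001
finger_force: 0.0
```

View pics/s2.png

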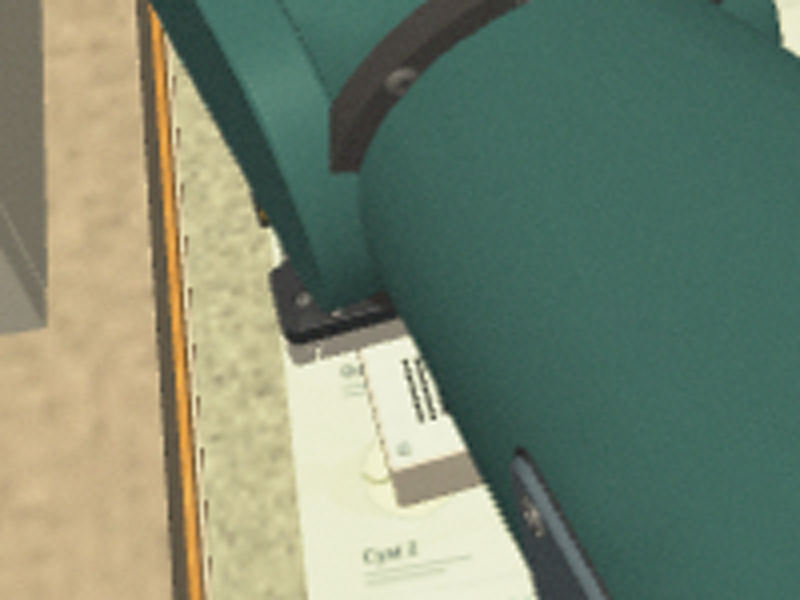

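```bash
python3 -c "
from h import *
for uv in((292,362),(296,343)):
  for z in(.126,.14): print(uv,z,ray('scene',np.array(uv)/4+[110,170],z))
c=viewer.calibration('scene');R=np.array(c['R']);t=np.array(c['t'])
def pr(X):
  q=R@X+t;a=q[:2]/q[2];a=a*(1+c['k1']*(a@a));return (np.array([a[0]*c['fx']+c['cx'],a[1]*c['fy']+c['cy']])-[110,170])*4
for k in((-.054,.115,.05),(-.054,.115,0),(.01,.115,.05),(.054,.115,.038)): print(k,pr(np.array([*W(C,k),k[2]])))
print('tip',pr(robot.get_obs()['tool_pos']))
"
```

```text
(292, 362) 0.126 [0.50169909 0.27633686 0.126     ]
(292, 362) 0.14 [0.49495025 0.27515315 0.14      ]
(296, 343) 0.126 [0.50930922 0.2740839  0.126     ]
(296, 343) 0.14 [0.50239893 0.272948   0.14      ]
(-0.054, 0.115, 0.05) [392.50308278 469.93615777]
(-0.054, 0.115, 0) [402.44095133 513.4027483 ]
(0.01, 0.115, 0.05) [356.9950261  333.59009953]
(0.054, 0.115, 0.038) [337.23599141 259.10709065]
tip [368.13936645 305.57482433]
```

```bash
python3 -m handwheel '[[-0.005,0,0,0,0,0],[-0.01,0,0,0,0,0],[-0.015,0,0,0,0,0],[-0.015,0,0,0,0,0]]';python3 -m handwheel '[[-0.005,0,0,0,0,0],[-0.01,0,0,0,0,0],[-0.015,0,0,0,0,0],[-0.015,0,0,0,0,0]]'
```

```text
time: 5.58
tool_pos: [0.5701, 0.2455, 0.0289]
ee_rot: [3.136, 0.0, 1.69]
wrist_force: [0.4, 0.4, -0.4]
width: 0.0003
finger_force: 0.0
time: 5.92
tool_pos: [0.5705, 0.2426, 0.0289]
ee_rot: [3.136, 0.0, 1.69]
wrist_force: [-0.8, 0.2, -0.6]
width: 0.0006
finger_force: 0.0
```

```bash
python3 -m handwheel '[[0.01,0,0,0,0,0],[0.02,0,0,0,0,0],[0.027,0,0,0,0,0],[0.027,0,0,0,0,0]]'; for i in 1; do python3 -m handwheel '[[0,0,0.005,0,0,0],[0,0,0.01,0,0,0],[0,0,0.01,0,0,0]]'; python3 -m handwheel '[[0,0,0.005,0,0,0],[0,0,0.01,0,0,0],[0,0,0.01,0,0,0]]'; done | grep -E 'pos|wrist'
python3 -c "
from h import *
im=viewer.snapshot('top');cv2.imwrite('pics/t2.png',cv2.resize(im[190:290,170:290,::-1],(720,600),interpolation=cv2.INTER_CUBIC))"
```

```text
time: 6.25
tool_pos: [0.5697, 0.2486, 0.0289]
ee_rot: [3.136, -0.0, 1.691]
wrist_force: [-0.3, 0.0, -0.3]
width: 0.0009
finger_force: 0.0
tool_pos: [0.5696, 0.2481, 0.0265]
wrist_force: [0.4, -0.7, 0.0]
tool_pos: [0.5696, 0.2481, 0.0246]
wrist_force: [0.1, -0.2, -0.8]
```

```bash
for i in 1; do python3 -m handwheel '[[0,0,0.005,0,0,0],[0,0,0.01,0,0,0],[0,0,0.01,0,0,0]]'; python3 -m handwheel '[[0,0,0.005,0,0,0],[0,0,0.01,0,0,0],[0,0,0.01,0,0,0]]'; python3 -m handwheel '[[0,0,0.005,0,0,0],[0,0,0.01,0,0,0],[0,0,0.01,0,0,0]]'; done | grep -E 'pos|wrist'
```

```text
tool_pos: [0.5697, 0.2481, 0.0226]
wrist_force: [-0.4, -0.4, 0.3]
tool_pos: [0.5697, 0.2481, 0.0206]
wrist_force: [-0.2, 1.0, 0.0]
tool_pos: [0.5697, 0.2481, 0.0186]
wrist_force: [0.5, 0.3, 0.3]
```

View pics/t2.png

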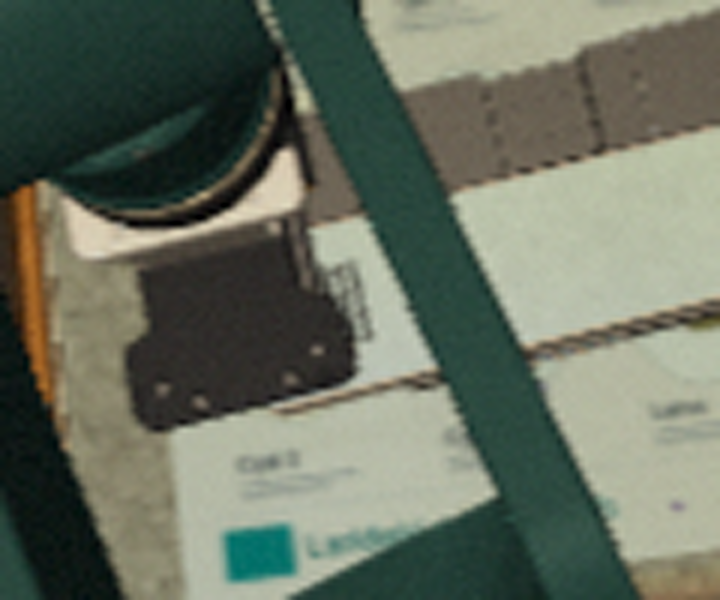

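```bash
for i in 1; do python3 -m handwheel '[[0,0,0.005,0,0,0],[0,0,0.01,0,0,0],[0,0,0.01,0,0,0]]'; python3 -m handwheel '[[0,0,0.005,0,0,0],[0,0,0.01,0,0,0],[0,0,0.01,0,0,0]]'; python3 -m handwheel '[[0,0,0.005,0,0,0],[0,0,0.01,0,0,0],[0,0,0.01,0,0,0]]'; done | grep -E 'pos|wrist'
```

```text
tool_pos: [0.5697, 0.2481, 0.0166]
wrist_force: [0.2, -0.8, 0.0]
tool_pos: [0.5697, 0.2481, 0.0146]
wrist_force: [-0.2, 0.1, 1.4]
tool_pos: [0.5697, 0.2481, 0.0126]
wrist_force: [0.1, 1.2, -0.1]
```

```bash
for i in 1; do python3 -m handwheel '[[-0.01,0,0,0,0,0],[-0.02,0,0,0,0,0],[-0.03,0,0,0,0,0],[-0.03,0,0,0,0,0]]';python3 -m handwheel '[[-0.005,0,0,0,0,0],[-0.01,0,0,0,0,0],[-0.015,0,0,0,0,0],[-0.015,0,0,0,0,0]]'; python3 -m handwheel '[[-0.005,0,0,0,0,0],[-0.01,0,0,0,0,0],[-0.015,0,0,0,0,0],[-0.015,0,0,0,0,0]]'; done | grep -E 'pos|wrist'
python3 -c "
from h import *
a=viewer.snapshot('top');b=viewer.snapshot('scene')
cv2.imwrite('pics/tb.png',np.hstack([cv2.resize(x[:,:,::-1],(400,600),interpolation=cv2.INTER_CUBIC) for x in(a[190:290,180:246+.67.__int__()],b[180:280,170:236])]))"
```

```text
tool_pos: [0.5707, 0.2417, 0.013]
wrist_force: [-0.3, 0.8, -0.7]
tool_pos: [0.571, 0.239, 0.0129]
wrist_force: [0.2, -0.5, 0.0]
tool_pos: [0.5714, 0.2361, 0.0129]
wrist_force: [-0.5, 0.1, 0.1]
```

View pics/tb.png

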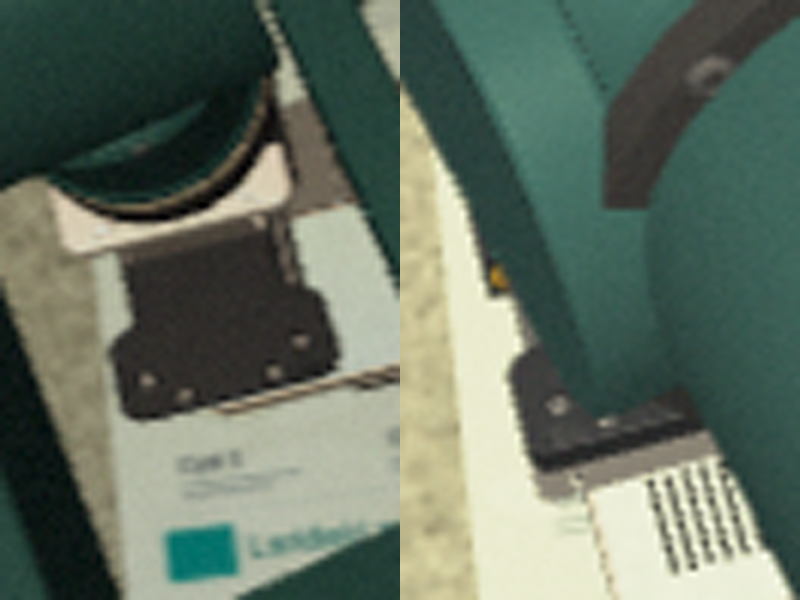

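```bash
python3 -c "
from h import *
from scipy.optimize import least_squares
a=np.array
for t,s in(((148,380),(158,405)),((185,395),(205,422)),((130,418),(140,470)),((112,355),(108,380))):
  t=a(t)/[6.06,6]+[180,190]; s=a(s)/[6.06,6]+[170,180]
  f=lambda X:np.r_[ray('top',t,X[2])[:2]-X[:2],ray('scene',s,X[2])[:2]-X[:2]]
  r=least_squares(f,[.5,.25,.13]);print(r.x,np.abs(r.fun).max())
o=robot.get_obs();print(o['tool_pos'],o['joint_positions'],o['joint_torque'])
"
```

```text
[0.49094008 0.2506574  0.18251566] 0.000843816969676725
[0.48505681 0.240235   0.1814963 ] 0.001050840558383559
[0.4805152  0.2579886  0.17148684] 9.345556258111287e-05
[0.50004776 0.26124606 0.1815245 ] 0.0011257888012348172
[0.57131512 0.23623544 0.01289792] [ 3.00881047e-01  3.11894305e-01  1.42722935e+00 -7.75191571e-04
  1.39722496e+00  1.81498640e-01] [-4.04426898e-02 -4.15670693e+01 -2.83787781e+01  6.61912467e-02
 -1.74415391e-02 -8.38981796e-04]
```

```bash
for i in 1; do python3 -m handwheel '[[0.02,0,0,0,0,0],[0.04,0,0,0,0,0],[0.06,0,0,0,0,0],[0.06,0,0,0,0,0]]';python3 -m handwheel '[[0,0,0.005,0,0,0],[0,0,0.01,0,0,0],[0,0,0.01,0,0,0]]'; python3 -m handwheel '[[0,0,0.005,0,0,0],[0,0,0.01,0,0,0],[0,0,0.01,0,0,0]]'; python3 -m handwheel '[[0,0,0.005,0,0,0],[0,0,0.01,0,0,0],[0,0,0.01,0,0,0]]'; python3 -m handwheel '[[0,0,0.005,0,0,0],[0,0,0.01,0,0,0],[0,0,0.01,0,0,0]]'; done | grep -E 'pos|wrist'
```

```text
tool_pos: [0.5697, 0.2493, 0.0129]
wrist_force: [-0.4, 1.2, 0.0]
tool_pos: [0.5697, 0.2481, 0.0105]
wrist_force: [-0.1, 0.1, 0.3]
tool_pos: [0.5697, 0.248, 0.0086]
wrist_force: [0.4, 0.2, -0.2]
tool_pos: [0.5697, 0.2481, 0.0066]
wrist_force: [0.4, 0.6, 0.7]
tool_pos: [0.57, 0.2482, 0.005]
wrist_force: [-0.1, -0.4, -0.1]
```

```bash
for i in 1; do python3 -m handwheel '[[0,0,0.005,0,0,0],[0,0,0.01,0,0,0],[0,0,0.01,0,0,0]]'; python3 -m handwheel '[[0,0,0.005,0,0,0],[0,0,0.005,0,0,0]]'; python3 -m handwheel '[[0,0,0.005,0,0,0],[0,0,0.005,0,0,0]]';python3 -m handwheel '[[0,0,0.005,0,0,0],[0,0,0.005,0,0,0]]'; done | grep -E 'pos|wrist'; python3 -c "
from h import *
o=robot.get_obs();print(o['joint_torque'],o['width'])"
```

```text
tool_pos: [0.5701, 0.2483, 0.0049]
wrist_force: [-3.4, -2.2, 7.6]
tool_pos: [0.5701, 0.2483, 0.0049]
wrist_force: [-4.3, -0.3, 11.5]
tool_pos: [0.5701, 0.2483, 0.0048]
wrist_force: [-6.4, -1.9, 14.0]
tool_pos: [0.5702, 0.2483, 0.0048]
wrist_force: [-8.2, -3.0, 17.4]
[-3.03684259e-01 -3.20365906e+01 -2.42835635e+01  1.60499141e-01
 -2.79694095e+00 -7.49734663e-04] 0.00041775190424216965
```

Contact is at a reading of z≈0.0049. The camera triangulation of the gripper body gives a height about 33 mm above the reading, and earlier sideways probes at lower readings were free. So this is the ledge top and the tool z reading has an offset. Next I slide right with light pressure.

```bash
python3 -m handwheel '[[0,0,-0.008,0,0,0],[-0.01,0,-0.008,0,0,0],[-0.02,0,-0.008,0,0,0],[-0.03,0,-0.008,0,0,0],[-0.05,0,-0.008,0,0,0],[-0.07,0,-0.008,0,0,0],[-0.1,0,-0.008,0,0,0]]'; python3 -c "
from h import *
o=robot.get_obs();print(o['wrist_torque'],o['joint_torque'],o['wrist_force'])"
```

```text
time: 12.07
tool_pos: [0.574, 0.2325, 0.0049]
ee_rot: [3.13, -0.007, 1.692]
wrist_force: [-1.0, 5.6, 7.7]
width: 0.0003
finger_force: 4.0
[ 1.15573596  0.27564385 -0.00397063] [ -3.20156224 -36.43951535 -24.22005951  -2.03603782   0.21488339
   0.11348577] [-1.02216889  5.60720726  7.65989902]
```

```bash
for i in 1; do python3 -m handwheel '[[-0.025,0,0,0,0,0],[-0.05,0,0,0,0,0],[-0.075,0,0,0,0,0],[-0.1,0,0,0,0,0]]'; python3 -m handwheel '[[-0.025,0,0,0,0,0],[-0.05,0,0,0,0,0],[-0.075,0,0,0,0,0],[-0.1,0,0,0,0,0]]'; done | grep -E 'pos|wrist'
```

```text
tool_pos: [0.5766, 0.2123, 0.0049]
wrist_force: [-2.2, 6.7, 7.9]
tool_pos: [0.579, 0.1923, 0.0048]
wrist_force: [-1.3, 5.8, 7.2]
```

```bash
for i in 1; do python3 -m handwheel '[[-0.025,0,0,0,0,0],[-0.05,0,0,0,0,0],[-0.075,0,0,0,0,0],[-0.1,0,0,0,0,0]]'; python3 -m handwheel '[[-0.02,0,0,0,0,0],[-0.04,0,0,0,0,0],[-0.06,0,0,0,0,0]]';  python3 -m handwheel '[[-0.01,0,0,0,0,0],[-0.02,0,0,0,0,0],[-0.03,0,0,0,0,0]]';done | grep -E 'pos|wrist'
```

```text
tool_pos: [0.5812, 0.172, 0.0044]
wrist_force: [-0.3, 5.6, 7.1]
tool_pos: [0.5826, 0.16, 0.0044]
wrist_force: [-1.0, 5.3, 8.0]
tool_pos: [0.5833, 0.1541, 0.0043]
wrist_force: [-1.1, 5.0, 7.1]
```

```bash
for i in 1; do python3 -m handwheel '[[-0.01,0,0,0,0,0],[-0.02,0,0,0,0,0]]'; python3 -m handwheel '[[-0.01,0,0,0,0,0],[-0.02,0,0,0,0,0]]';  python3 -m handwheel '[[-0.01,0,0,0,0,0],[-0.02,0,0,0,0,0]]';done | grep -E 'pos|wrist'
```

```text
tool_pos: [0.5838, 0.1501, 0.0043]
wrist_force: [-0.9, 5.2, 7.4]
tool_pos: [0.5843, 0.146, 0.0041]
wrist_force: [-0.1, 5.5, 6.1]
tool_pos: [0.5837, 0.1393, 0.0024]
wrist_force: [0.2, 0.4, -0.4]
```

It dropped into the notch at y≈0.14, which agrees with the images: z falls and the force goes to zero. I'll centre in the notch and press.

```bash
for i in 1; do python3 -m handwheel '[[-0.015,0,0.005,0,0,0],[-0.03,0,0.015,0,0,0],[-0.035,0,0.025,0,0,0],[-0.035,0,0.025,0,0,0]]'; python3 -m handwheel '[[0,0,0.005,0,0,0],[0,0,0.01,0,0,0],[0,0,0.015,0,0,0],[0,0,0.015,0,0,0]]';  python3 -m handwheel '[[0,0,0.005,0,0,0],[0,0,0.01,0,0,0],[0,0,0.015,0,0,0],[0,0,0.015,0,0,0]]';done | grep -E 'pos|wrist'
```

```text
tool_pos: [0.5831, 0.1312, -0.0049]
wrist_force: [0.0, 0.7, 0.2]
tool_pos: [0.5837, 0.1317, -0.0063]
wrist_force: [-2.0, -1.3, 3.7]
tool_pos: [0.5837, 0.1318, -0.0098]
wrist_force: [-1.9, -1.8, 3.5]
```

```bash
for i in 1; do python3 -m handwheel '[[0,0,0.005,0,0,0],[0,0,0.01,0,0,0],[0,0,0.015,0,0,0],[0,0,0.02,0,0,0],[0,0,0.025,0,0,0],[0,0,0.025,0,0,0]]'; python3 -m handwheel '[[0,0,0.005,0,0,0],[0,0,0.01,0,0,0],[0,0,0.015,0,0,0],[0,0,0.015,0,0,0],[0,0,0.015,0,0,0]]';done | grep -E 'pos|wrist'
```

```text
tool_pos: [0.584, 0.1319, -0.0134]
wrist_force: [-4.1, -3.2, 8.7]
tool_pos: [0.5843, 0.132, -0.0138]
wrist_force: [-8.4, -3.4, 17.9]
```

The key is on its stop: 18 N with no further travel. I'll lift straight up and then retreat.

```bash
python3 -m handwheel '[[0,0,0.005,0,0,0],[0,0,0.005,0,0,0],[0,0,-0.03,0,0,0],[0,0,-0.07,0,0,0],[0,0,-0.12,0,0,0],[0,0,-0.25,0,0,0],[0,0,-0.4,0,0,0],[0,0,-0.55,0,0,0],[0,0,-0.7,0,0,0],[0,0,-0.7,0,0,0]]'
python3 -m handwheel '[[0.15,-0.1,0,0,0,0],[0.3,-0.25,0,0,0,0],[0.45,-0.4,0,0,0,0],[0.6,-0.55,0,0,0,0],[0.75,-0.7,0,0,0,0],[0.9,-0.85,0,0,0,0],[0.9,-1,0,0,0,0],[0.9,-1,0,0,0,0],[0.9,-1,0,0,0,0]]'
python3 -m handwheel '[[0.15,0,0,0,0,0],[0.3,0,0,0,0,0],[0.45,0,0,0,0,0],[0.6,0,0,0,0,0],[0.7,0,0,0,0,0],[0.7,0,0,0,0,0]]'
python3 -c "
from h import *
a=viewer.snapshot('scene');cv2.imwrite('pics/end.png',cv2.resize(a[:,:,::-1],(800,600),interpolation=cv2.INTER_CUBIC))"
```

```text
time: 16.82
tool_pos: [0.5878, 0.133, 0.1305]
ee_rot: [3.122, -0.001, 1.691]
wrist_force: [1.6, 0.2, 0.8]
width: 0.0002
finger_force: 0.0
time: 17.57
tool_pos: [0.3619, 0.2874, 0.1208]
ee_rot: [3.136, -0.0, 1.693]
wrist_force: [1.2, 0.6, 0.2]
width: 0.0004
finger_force: 0.0
time: 18.07
tool_pos: [0.3476, 0.4283, 0.1204]
ee_rot: [3.137, -0.002, 1.691]
wrist_force: [0.1, 0.3, 1.0]
width: 0.0001
finger_force: 0.0
```

View pics/end.png

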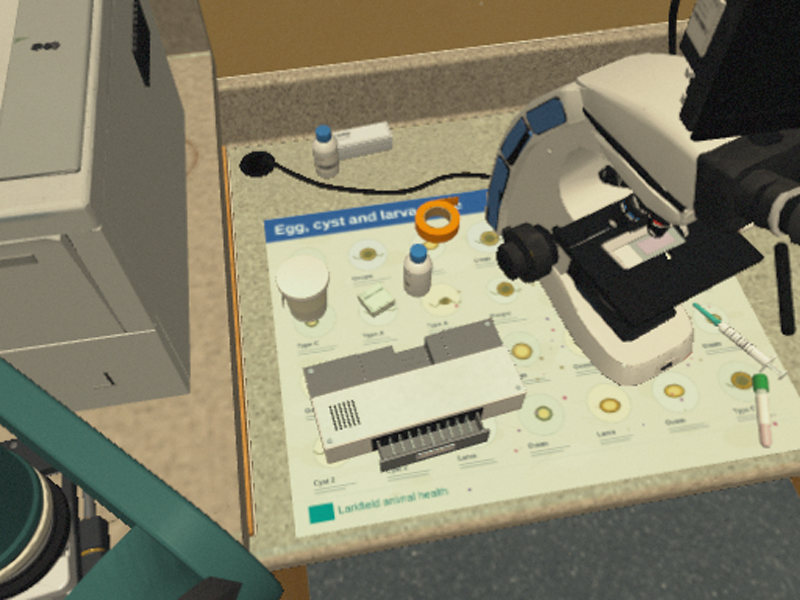

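The picture shows the tray out at the front, around (435,440). The cup, bottle and box look unmoved, and the hand is clear at the lower left.

```bash
python3 -m handwheel '[[0,0,0,0,0,0],[0,0,0,0,0,0]]' | tail -1; python3 -c "
from bench import robot
print(robot.close_job())"
```

```text
finger_force: 0.0
the job is handed in; nothing more can be done
None
```

The tray is out at the front: I ran a fingertip along the ledge from its left end until it dropped into the notch, pressed the key to its stop, and handed the job in at about 18 s with the hand clear and the nearby things where they were.

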